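# Poke the old bearing out of a castor wheel on the drift stand

## Task

Get the ball bearing out of the castor wheel that still has one: set the wheel, bearing side up, over the upright drift of the stand and press it straight down, without leaning hard on the stand, until the wheel is home on the drift's collar and the drift has poked the bearing up clear of the wheel. Then take the bearing off the top and lay it flat, gently, on the floor of the round parts dish, leaving the wheel standing on the drift and the other things as they are.

Things in the scene. Friction and masses are not known exactly. Their poses are not given: they have to be found in the camera images.
- wheel_center (a point): Castor wheel lying flat, axis upright: dark rubber tread on a grey hub, 60 mm across, 36 mm high, about 0.22 kg. This point is its centre, 18 mm above its underside; z is its axis and points up to the face that holds the bearing. The tread is full width from 9 to 25 mm above the underside and rounded beyond; grip it there, across the diameter.
- wheel_hole (a point): Centre of the wheel's underside, on its axis (z up). From here upward: an empty seat 32 mm across, 9 mm deep; an access hole 21.6 mm across through a 16 mm web; then, opening upward, the upper seat, 32 mm across, 11 mm deep, with the bearing in it. Sprung lips grip the bearing over the seat's whole depth: pushing it up takes 6 to 18 N, more than the wheel weighs.
- bearing_center (a point): Steel ball bearing, 30 mm across, 9 mm thick, 10 mm bore, 0.035 kg. This point is its centre, 4.5 mm above its underside; z is its axis. At the start it sits on the web in the wheel's upper seat, its top 2 mm below the wheel's upper face; it can leave only upward.
- stand_axis (a point): Drift stand bolted to the bench: steel base plate 100 x 100 x 10 mm, four screw heads (17 mm high) near its corners, an upright drift in its middle. This point is on the drift's axis, on the plate's top, 10 mm above the bench; z up. The drift is a round steel pin 18 mm thick that stands 37 mm up from the top of a knurled collar 42 mm across; its last 4.5 mm taper to 13 mm.
- stand: The same stand; origin under the plate's middle. Pin and collar are screwed up or down as one: the collar's top is 35 to 73 mm above the bench, the pin's tip 37 mm higher; this is not measured. A wheel pressed home rests on the collar with the bearing on the pin's tip, its underside 1 mm above the wheel's face. At the collar the force rises steeply; over 45 N is leaning hard.
- dish_floor (a point): Round open parts dish of bright pressed metal, fixed by its magnet foot: 132 mm across at the rim, rim 26 mm above the bench, flat floor about 100 mm across. This point is the centre of the floor's upper face, 9 mm above the bench.
- bare_wheel_center (a point): A second castor wheel of the same make and size that has no bearings left, only empty seats; it lies flat near by and is to be left alone. This point is its centre, 18 mm above the bench.
- driver: Screwdriver with a black handle, 33 x 143 x 32 mm, lying on the bench; leave alone. Origin under its middle, y along it.
- tape_roll: Roll of black tape, 60 mm across and 18 mm high, lying flat; leave alone. Origin under its middle.
Mind the look-alikes: they are no part of the job. What is shaped like the part that bears wheel_center but blue, orange or red is not meant.

How it is judged:
By the outcome, as a careful person would: the job done as asked, in the order asked, and still so for the second after the job is handed in, with the robot touching nothing.
It also fails if it takes over 64 s, if anything falls off the work surface, if the arm or the gripper's body presses on something with over 40 N, if the wrist force passes 120 N, or if a joint passes its speed limit or range.

## Robot

A 6-joint arm with a two-finger parallel gripper is mounted at the origin on a cart in front of the work surface, level with it; the furniture and walls round the work are solid. World frame = base frame: x ahead of the robot, y to its left, z up, the work surface at z = 0. Lengths are in m, angles in rad, forces in N, time in s.
With the tool pointing down it reaches from about 0.25 to 0.725 m from the base axis. Payload 4 kg.
Tool frame: the origin (TCP) lies on the front face of the gripper's body, between the roots of the fingers; the fingertips stand 73 mm ahead of it and the grasp point (between the pads) lies bot.tcp_to_grasp ahead of it (bot.tcp_to_grasp is the distance from the TCP to the grasp point, in m); z points along the fingers, y is the line along which they close (so a half turn about z gives the same grasp; the last joint's range is limited). The gripper opens to 85 mm and grips with 20 to 120 N. Pads are 22 mm wide; open, the fingers measure 114 mm over their backs; the gripper's body (76 mm by 85 mm) begins 54 mm behind the grasp point. The pads swing forward as they close: fully open they stand 13 mm farther back than shut.
Start: joints at [-1.247, 0.241, 0.005, 1.335, 0, 1.571], TCP at [0.159, -0.474, 0.304] pointing down, gripper open.
Joint ranges: [-2.72, 2.72], [-1.05, 1.87], [-1.09, 1.28], [-1.99, 2.15], [-1.42, 1.44], [-3.14, 3.14]. Speed limits (rad/s): [2.79, 2.79, 3.14, 3.14, 3.14, 3.14].

## Interface

Orientations are given as a unit quaternion [x, y, z, w].
In Python, from workcell import bot gives the robot as it stands.
- The arm moves only by the shell command python3 -m jog 'ROWS' [OPENING]. ROWS is JSON, one flat list of numbers, 6 for each row, row after row: the shift along the world's x, y, z scaled (see below), then the turn, a rotation vector about the world's x, y, z scaled (see below). In form: [tx, ty, tz, wx, wy, wz, tx, ty, tz, wx, wy, wz, ...]. A call has 1 to 10 rows; each row is the pose to reach, as a shift and turn from the pose commanded when the call began; what a row does not reach only later rows make up. The controller multiplies each number of a shift by 800 mm and each number of a turn by 2 rad. A row lasts 1/12 s, in which the tool goes at most 41.7 mm and 7.16 degrees, less where a joint would pass 70% of its speed; a pose out of reach is approached as far as the arm can. A call with a number of a shift or a turn outside -1 to 1 is refused whole. A call with a gripper value outside its range is refused whole. OPENING is the opening, from -1 (shut) to 1 (fully open), set as the call begins (- or left out, the last holds). The fingers move at their own pace and stop on an object; the grip force is fixed at half the most. Time passes only in rows, so rows that repeat a pose let the fingers close. It gives the time, the measured TCP pose, the force, the opening and the grip force at its end, in the units of the state.
- bot.get_obs(): the state, without advancing time (a new reading comes with each control period).
- bot.camera(name): name is "scene" or "top" or "wrist"; returns (picture, depth): 384x512x3 uint8, red, green, blue; 384x512 float32, m along the optical axis (not along the pixel's ray), 0 where there is no reading.
- bot.calibration(name): a dict with "intrinsics" (3x3 intrinsics, pixels), "pose" (4x4, takes a point from camera to world coordinates). Camera axes: x right, y up, looking along -z (the intrinsics and any distortion apply to the point x, -y, -z); pixel columns grow to the right and rows downward; lengths in m; the calibration is good to about 2 mm. A picture is of the moment at which its call begins: read the wrist's pose just before it. calibration takes no time and is no camera call; for the wrist camera it gives the pose at the moment of the call.
- bot.job_done(): hands the job in; it is judged then, once.
Trained networks look in the newest picture that a camera, given by its name, has taken for a name from the list of things; names that differ only in an ending like _2 or _b are one class to them, and where a whole thing is asked for, a point or a joint stands for the part that bears it (a point fixed in the world has none). Each returns a list of dicts, best first, with "confidence" (0 to 1); they miss things now and then, are a little off and sometimes report something else, mostly with a low value. They report only what shows in the picture. A call takes as long as a camera call. They do not tell look-alikes from the thing itself.
- bot.find_in(label, camera): "at" ([x, y, z] in m, in the coordinates of the camera as it stood for that picture, good to about 4 mm: the middle of the surface that is visible of it).
- bot.tip_of(label, camera): "at" ([x, y, z] in m, in the coordinates of the camera as it stood for that picture, good to about 4 mm: a listed point, or the origin of a listed thing).
The state is a dict: "clock": time; "joint_pos": joint angles; "joint_vel": joint speeds; "tau": joint torques, N m; "eef_pos": TCP position; "tool_rot": TCP orientation; "ft_force": force on the tool from outside, world axes, zero at the start; "ft_torque": the same for the moment, N m; "grip_width": finger opening in m; "grasp_force": force on a finger pad.
Only numpy, scipy, OpenCV 4.12 (cv2) and the standard library are available. Lean on these libraries where they do the work, as an engineer would, in place of code of your own. Each camera call takes 0.05 s, during which the arm holds its last target. There are 200 camera calls.

## Working session

There is one attempt and no reset: what is moved stays moved. The work goes in short steps, Python scripts to look and compute and a shell command to move; the robot and the scene stay as the last step left them, time stands still between calls to the robot, and variables do not carry over. Pictures are saved under pics/ and viewed, at most 11 in all, crops included, and the job is handed in when it is done.

```bash
ls; mkdir -p pics
cat > h.py <<'E'
import numpy as np, cv2, sys
from workcell import bot
def w(cam,p,T=None):
    T=np.array(bot.calibration(cam)["pose"]) if T is None else T
    return T[:3,:3]@np.array(p)+T[:3,3]
def cloud(cam):
    T=np.array(bot.calibration(cam)["pose"]);K=np.array(bot.calibration(cam)["intrinsics"])
    im,d=bot.camera(cam)
    v,u=np.mgrid[:384,:512]
    P=np.stack([(u-K[0,2])/K[0,0]*d,-(v-K[1,2])/K[1,1]*d,-d],-1)@T[:3,:3].T+T[:3,3]
    P[d==0]=np.nan
    return im,d,P
E
python3 - <<'E'
from h import *
o=bot.get_obs();print(o, bot.tcp_to_grasp)
ims=[]
for c in("scene","top"):
    cal=bot.calibration(c);print(c,cal)
    im,d,P=cloud(c);cv2.imwrite(f"pics/{c}0.png",im[:,:,::-1])
    for l in("wheel_center","bearing_center","stand_axis","dish_floor","bare_wheel_center","driver","tape_roll"):
        print(c,l,[(np.round(w(c,r["at"]),3).tolist(),round(r["confidence"],2)) for r in bot.tip_of(l,c)])
E
```

```text
pics
{'clock': 0.0, 'joint_pos': array([-1.24698984e+00,  2.41423774e-01,  3.71628636e-03,  1.33519769e+00,
       -1.42188926e-06,  1.57083539e+00]), 'joint_vel': array([ 0.00040403, -0.00113805, -0.00144067,  0.00037635, -0.00011791,
       -0.00139825]), 'tau': array([ 1.31710869e-03, -3.72320187e+01,  2.52406579e+01,  1.68807479e-02,
       -1.78461858e-05, -2.25497411e-05]), 'eef_pos': array([ 0.15893496, -0.47355835,  0.30300438]), 'tool_rot': array([ 9.86924874e-01,  1.61177485e-01, -1.70691733e-04, -1.04051618e-03]), 'ft_force': array([ 0.23661946, -0.65138853, -0.04626219]), 'ft_torque': array([ 0.02359497, -0.01859882,  0.039647  ]), 'grasp_force': 0.0, 'grip_width': 0.08551528468258751} 0.0539
scene {'intrinsics': array([[350.01058636,   0.        , 255.58051613],
       [  0.        , 350.01058636, 190.89634972],
       [  0.        ,   0.        ,   1.        ]]), 'pose': array([[ 0.99733368, -0.05769713,  0.04468301,  0.60757402],
       [ 0.07111381,  0.63095053, -0.77255696, -0.77079076],
       [ 0.01638155,  0.77367465,  0.63337128,  0.6555371 ],
       [ 0.        
[... 751 characters left out ...]
075857,  0.98988492, -0.13849825,  0.34587887],
       [-0.99950189,  0.02948199, -0.0112599 , -0.05012135],
       [-0.0070628 ,  0.1387756 ,  0.99029867,  1.446677  ],
       [ 0.        ,  0.        ,  0.        ,  1.        ]])}
top wheel_center [([0.547, -0.308, 0.017], 0.83), ([0.774, -0.175, 0.016], 0.81), ([0.386, -0.089, 0.016], 0.67), ([0.349, -0.002, 0.018], 0.59)]
top bearing_center [([0.544, -0.307, 0.034], 0.57)]
top stand_axis [([0.529, 0.055, 0.013], 0.6)]
top dish_floor [([0.537, 0.285, 0.007], 0.98)]
top bare_wheel_center [([0.484, -0.182, 0.015], 0.59)]
top driver [([0.621, -0.151, -0.003], 0.58), ([0.529, 0.055, 0.01], 0.27)]
top tape_roll [([0.59, -0.438, -0.003], 0.64)]
```

Run:
```python
import cv2,numpy as np
a=cv2.imread("pics/scene0.png");b=cv2.imread("pics/top0.png")
cv2.imwrite("pics/v1.png",cv2.resize(np.vstack([a,b]),(800,1200))[:600]) 
cv2.imwrite("pics/v2.png",cv2.resize(b,(800,600)))
```

```text
(no output)
```

View pics/v1.png

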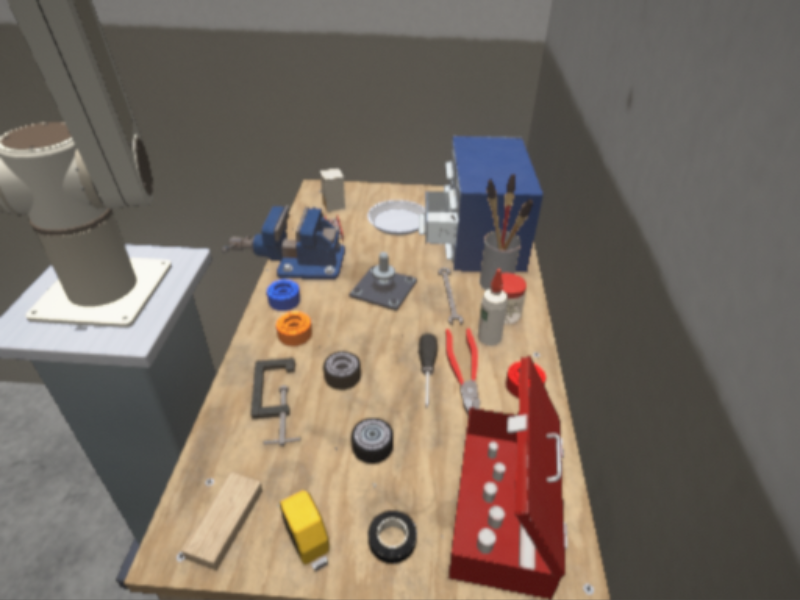

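View pics/v2.png

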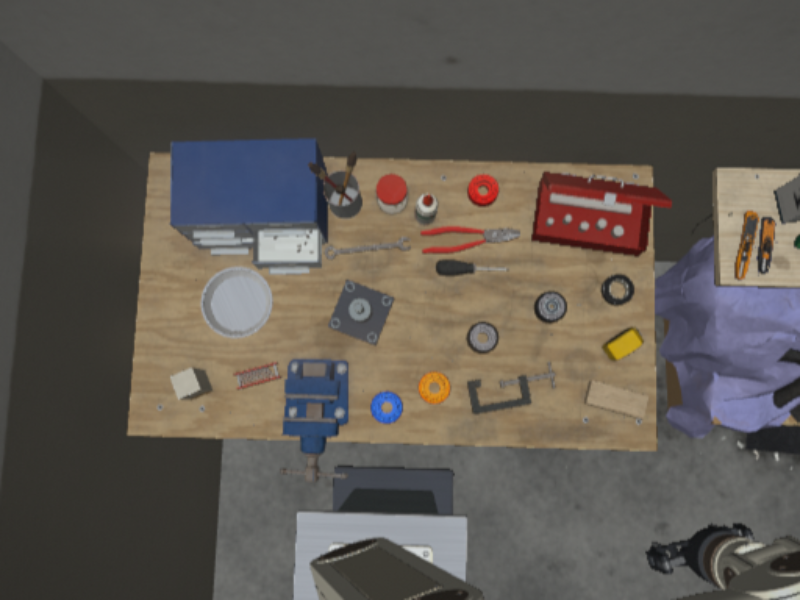

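The loaded wheel is at top-view pixel (551,307) in the 800-wide view, with the bearing ring showing. The bare wheel is at (483,337), the stand pin at (359,309) and the dish at (237,301). Next is a closer look at the wheel from the wrist.

```bash
python3 -m jog '[0.425,0.21,-0.06,0,0,0,0.425,0.21,-0.06,0,0,0,0.425,0.21,-0.06,0,0,0,0.425,0.21,-0.06,0,0,0,0.425,0.21,-0.06,0,0,0,0.425,0.21,-0.06,0,0,0,0.425,0.21,-0.06,0,0,0,0.425,0.21,-0.06,0,0,0,0.425,0.21,-0.06,0,0,0,0.425,0.21,-0.06,0,0,0]' 1
python3 - <<'E'
from h import *
c="wrist";o=bot.get_obs();T=np.array(bot.calibration(c)["pose"]);print(o["eef_pos"],o["tool_rot"],np.round(T,3),bot.calibration(c)["intrinsics"])
im,d,P=cloud(c);cv2.imwrite("pics/w1.png",im[:,:,::-1])
np.save("w1.npy",P)
for l in("wheel_center","bearing_center","wheel_hole"):
    print(l,[(np.round(w(c,r["at"],T),4).tolist(),round(r["confidence"],2)) for r in bot.tip_of(l,c)])
print(np.round(P[::48,::64,2],3))
E
```

```text
clock: 1.63
eef_pos: [0.504, -0.3025, 0.2544]
tool_rot: [0.986, 0.164, 0.001, -0.001]
ft_force: [-0.3, 0.0, -0.3]
grip_width: 0.0855
grasp_force: 0.0
[ 0.50396201 -0.30251618  0.25443254] [ 9.86398694e-01  1.64365883e-01  9.77667636e-04 -7.18373518e-04] [[ 0.325  0.894  0.309  0.584]
 [-0.946  0.308  0.105 -0.275]
 [-0.001 -0.327  0.945  0.325]
 [ 0.     0.     0.     1.   ]] [[289.40893334   0.         252.53016297]
 [  0.         289.40893334 195.62623477]
 [  0.           0.           1.        ]]
wheel_center [([0.5484, -0.3099, 0.0168], 0.84)]
bearing_center [([0.5487, -0.3109, 0.0331], 0.96)]
wheel_hole [([0.3858, -0.0856, 0.0034], 0.77), ([0.544, -0.3043, 0.001], 0.57)]
[[-0.001  0.002  0.023  0.    -0.001  0.041  0.001  0.025]
 [ 0.     0.002  0.     0.001  0.002  0.     0.017  0.002]
 [ 0.001 -0.001  0.002  0.    -0.     0.    -0.    -0.   ]
 [ 0.001  0.002  0.037  0.001  0.037  0.     0.019 -0.   ]
 [ 0.     0.01   0.001  0.001  0.    -0.     0.002 -0.409]
 [ 0.001  0.     0.     0.014 -0.001  0.002  0.063 -0.45 ]
 [-0.13  -0.168  0.221  0.     0.     0.022  0.222 -0.946]
 [-0.007  0.251  0.257 -0.948 -0.948 -0.001  0.252  0.253]]
```

View pics/w1.png

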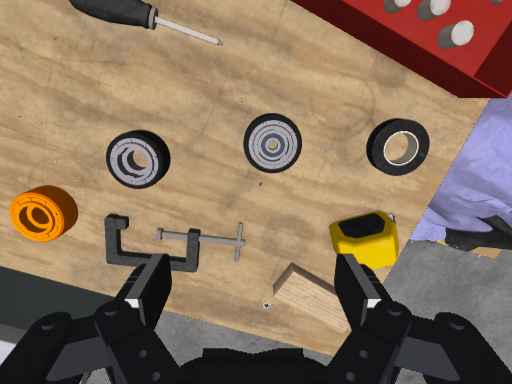

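The loaded wheel is at wrist pixel (272,143), the bare one at (138,159), and the fingertips near (150,265) and (360,265). I'll fit the wheel centre and the tip height from the depth.

```bash
cat >> h.py <<'E'
def circ(P,c,r,z0,z1):
    "min enclosing circle (radius, centre) of cloud points in height band near c"
    Q=P.reshape(-1,3);Q=Q[(np.hypot(Q[:,0]-c[0],Q[:,1]-c[1])<r)&(Q[:,2]>z0)&(Q[:,2]<z1)]
    (x,y),R=cv2.minEnclosingCircle((Q[:,:2]*1000).astype(np.float32))
    return np.round([x/1000,y/1000,R/1000,np.median(Q[:,2]),len(Q)],4)
E
python3 - <<'E'
from h import *
P=np.load("w1.npy")
for b in((.028,.05),(.032,.05),(.012,.05)): print(circ(P,(.548,-.308),.042,*b))
tcp=np.array([.504,-.3025,.2544])
for sl in (slice(100,190),slice(320,410)):
    Q=P[240:384,sl].reshape(-1,3); Q=Q[(Q[:,2]>.12)&(Q[:,2]<.27)]
    k=np.argsort(Q[:,2])[:300]; print("tip dz",np.percentile(Q[:,2],[0,1,5])-tcp[2], (Q[k]-tcp).mean(0), (Q[k]-tcp).min(0),(Q[k]-tcp).max(0))
E
```

```text
[ 5.461e-01 -3.084e-01  2.970e-02  3.400e-02  2.623e+03]
[ 5.461e-01 -3.086e-01  2.940e-02  3.410e-02  2.482e+03]
[ 5.461e-01 -3.084e-01  2.970e-02  3.390e-02  2.690e+03]
tip dz [-0.06010289 -0.05560558 -0.04903314] [-0.01177604  0.04293436 -0.05355894] [-0.02512786  0.03713324 -0.06010289] [-0.00343013  0.0547524  -0.050035  ]
tip dz [-0.05922911 -0.05578023 -0.04889723] [ 0.01688465 -0.04046471 -0.05366048] [ 0.00294272 -0.04977007 -0.05922911] [ 0.02623662 -0.03622209 -0.04990566]
```

```bash
python3 -m jog '[0.054,-0.008,-0.15,0,0,0,0.054,-0.008,-0.15,0,0,0,0.054,-0.008,-0.15,0,0,0,0.054,-0.008,-0.15,0,0,0,0.054,-0.008,-0.15,0,0,0,0.054,-0.008,-0.15,0,0,0]'
python3 - <<'E'
from h import *
c="wrist";o=bot.get_obs();T=np.array(bot.calibration(c)["pose"]);print(o["eef_pos"],o["tool_rot"])
im,d,P=cloud(c);cv2.imwrite("pics/w2.png",im[:,:,::-1])
print(circ(P,(.547,-.309),.042,.028,.05), bot.get_obs()["eef_pos"])
for l in("wheel_center","bearing_center"):
    print(l,[(np.round(w(c,r["at"],T),4).tolist(),round(r["confidence"],2)) for r in bot.tip_of(l,c)])
E
```

```text
clock: 2.33
eef_pos: [0.5414, -0.3137, 0.1376]
tool_rot: [0.987, 0.16, 0.0, 0.0]
ft_force: [-0.5, 0.1, 1.0]
grip_width: 0.0853
grasp_force: 0.0
[ 0.54143607 -0.31374316  0.13758265] [9.87090489e-01 1.60162785e-01 2.72201124e-04 4.18015705e-04]
[ 5.463e-01 -3.089e-01  3.000e-02  3.400e-02  5.729e+03] [ 0.5422837  -0.31398938  0.13909039]
wheel_center [([0.5437, -0.3103, 0.0199], 0.93)]
bearing_center [([0.5461, -0.31, 0.031], 0.89)]
```

```bash
python3 -m jog '[0.0055,0.006,-0.03,0,0,0,0.0055,0.006,-0.06,0,0,0,0.0055,0.006,-0.085,0,0,0,0.0055,0.006,-0.085,0,0,0,0.0055,0.006,-0.085,0,0,0,0.0055,0.006,-0.085,0,0,0]'
python3 -m jog '[0,0,0,0,0,0,0,0,0,0,0,0,0,0,0,0,0,0,0,0,0,0,0,0,0,0,0,0,0,0,0,0,0,0,0,0,0,0,0,0,0,0,0,0,0,0,0,0]' -1
```

```text
clock: 2.98
eef_pos: [0.5478, -0.3085, 0.0707]
tool_rot: [0.987, 0.161, 0.002, 0.001]
ft_force: [0.8, -0.4, 0.5]
grip_width: 0.0851
grasp_force: 0.0
clock: 3.65
eef_pos: [0.5478, -0.3083, 0.0708]
tool_rot: [0.987, 0.161, 0.002, 0.001]
ft_force: [-1.6, 0.4, 8.0]
grip_width: 0.0585
grasp_force: 62.7
```

```bash
python3 -m jog '[0,0,0.03,0,0,0,0,0,0.08,0,0,0,0,0,0.13,0,0,0,0,0,0.18,0,0,0,0,0,0.24,0,0,0,0,0,0.24,0,0,0]'
python3 -m jog '[-0.13,0.42,0,0,0,0,-0.13,0.42,0,0,0,0,-0.13,0.42,0,0,0,0,-0.13,0.42,0,0,0,0,-0.13,0.42,0,0,0,0,-0.13,0.42,0,0,0,0,-0.13,0.42,0,0,0,0,-0.13,0.42,0,0,0,0,-0.13,0.42,0,0,0,0,-0.13,0.42,0,0,0,0]'
python3 -m jog '[0,0,0,0,0,0,0,0,0,0,0,0,0,0,0,0,0,0]'
python3 - <<'E'
from h import *
c="wrist";o=bot.get_obs();T=np.array(bot.calibration(c)["pose"]);print(o["eef_pos"],o["tool_rot"])
im,d,P=cloud(c);cv2.imwrite("pics/w3.png",im[:,:,::-1]);np.save("w3.npy",P);np.save("w3p.npy",o["eef_pos"])
for l in("wheel_center","bearing_center","stand_axis","stand"):
    print(l,[(np.round(w(c,r["at"],T),4).tolist(),round(r["confidence"],2)) for r in bot.tip_of(l,c)])
t=o["eef_pos"]
print("wheel in hand rel",circ(P,t[:2],.045,t[2]-.075,t[2]-.028)-np.r_[t[:2],0,t[2],0])
Q=P.reshape(-1,3);m=(np.hypot(Q[:,0]-.529,Q[:,1]-.055)<.05)
z=Q[m,2];print(np.histogram(z[~np.isnan(z)],np.arange(0,.13,.004)))
E
```

```text
clock: 4.15
eef_pos: [0.5492, -0.3091, 0.2697]
tool_rot: [0.987, 0.161, 0.006, 0.005]
ft_force: [1.5, -0.2, -1.3]
grip_width: 0.058
grasp_force: 65.3
clock: 4.98
eef_pos: [0.4408, 0.0317, 0.26]
tool_rot: [0.986, 0.164, -0.0, -0.001]
ft_force: [0.4, 0.9, -3.5]
grip_width: 0.058
grasp_force: 65.5
clock: 5.23
eef_pos: [0.443, 0.0275, 0.2599]
tool_rot: [0.987, 0.16, 0.0, 0.0]
ft_force: [1.0, -1.0, -3.6]
grip_width: 0.0582
grasp_force: 65.5
[0.44300335 0.02753983 0.25990557] [9.87038534e-01 1.60483291e-01 1.01858219e-04 1.90490419e-04]
wheel_center [([0.4416, 0.0246, 0.2052], 0.91), ([0.3885, -0.0914, 0.0197], 0.64), ([0.6189, -0.158, -0.0055], 0.59)]
bearing_center [([0.444, 0.0245, 0.2196], 0.65)]
stand_axis []
stand [([0.5223, 0.0518, 0.005], 0.8)]
wheel in hand rel [ 5.69665404e-03  2.16017451e-03  4.31000000e-02 -3.71055656e-02
  1.65170000e+04]
(array([   6,    2, 5718,  212,   74,    0,    0,    0,    0,    0,    2,
       1077,  268,    0,    0,    0,    0,    0,    0,   12,  197,  182,
          0,    0,    0,    0,    0,    0,    0,    0,    0,    0]), array([0.   , 0.004, 0.008, 0.012, 0.016, 0.02 , 0.024, 0.028, 0.032,
       0.036, 0.04 , 0.044, 0.048, 0.052, 0.056, 0.06 , 0.064, 0.068,
       0.072, 0.076, 0.08 , 0.084, 0.088, 0.092, 0.096, 0.1  , 0.104,
       0.108, 0.112, 0.116, 0.12 , 0.124, 0.128]))
```

View pics/w3.png

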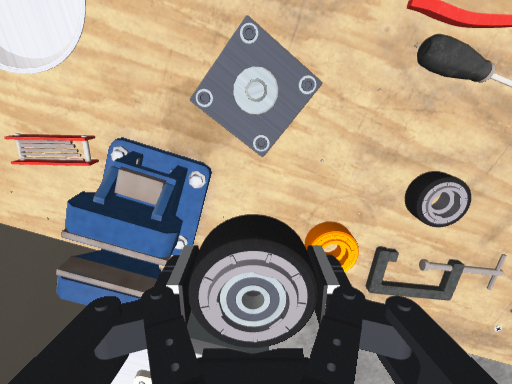

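The pin tip is at pixel (257,90) inside the collar at (256,90). The held wheel is bearing side up, with its bore at (253,299). I'll refine both positions.

Run:
```python
from h import *
P=np.load("w3.npy");t=np.load("w3p.npy")
im=cv2.imread("pics/w3.png")
q=P[50:130,210:310]
print("tip",circ(q,(.529,.055),.05,.078,.1),"collar",circ(q,(.529,.055),.05,.04,.058),"plate med",np.nanmedian(q[(q[...,2]<.014)][:,2]))
z=q[...,2];print("tip z",np.percentile(z[z>.08],[5,50,95]),"collar z",np.percentile(z[(z>.04)&(z<.056)],[5,50,95]))
print("tip mean",q[z>.083].mean(0))
# held: vertical pts near wheel
h=P[210:350,180:330]; zz=h[...,2]-t[2]
print("held hist",np.histogram(zz[(zz>-.08)&(zz<-.02)],np.arange(-.08,-.02,.003)))
for uv in((253,299),(253,275),(253,260),(215,299),(195,300)): print(uv,P[uv[1],uv[0]]-t)
g=cv2.cvtColor(im,cv2.COLOR_BGR2GRAY)
# light hub blob
m=((g>120)&(im.max(2).astype(int)-im.min(2)<30)).astype(np.uint8); m[:240]=0;m[346:]=0;m[:,:192]=0;m[:,315:]=0
c=max(cv2.findContours(cv2.morphologyEx(m,cv2.MORPH_CLOSE,np.ones((5,5))),cv2.RETR_EXTERNAL,2)[0],key=cv2.contourArea)
print("hub ellipse",cv2.fitEllipse(c))
(cx,cy)=cv2.fitEllipse(c)[0]
K=np.array(bot.calibration("wrist")["intrinsics"]);T=np.array(bot.calibration("wrist")["pose"])
def ray(u,v,z):
    r=T[:3,:3]@[(u-K[0,2])/K[0,0],-(v-K[1,2])/K[1,1],-1.];return T[:3,3]+r*(z-T[2,3])/r[2]
for dz in(-.035,-.037,-.04): print(dz,"hub",ray(cx,cy,t[2]+dz)-t,"bore",ray(253,299,t[2]+dz)-t)
print("tip by ray",ray(257,90,.086))
```

```text
tip [5.275e-01 5.340e-02 8.800e-03 8.390e-02 3.910e+02] collar [5.275e-01 5.340e-02 2.160e-02 4.730e-02 1.347e+03] plate med 0.010325820355587212
tip z [0.08062002 0.08395993 0.08538543] collar z [0.04560684 0.04732067 0.04858201]
tip mean [0.52771623 0.05325357 0.08435474]
held hist (array([   0,    0,    0,    1,   38,  197,  321,  382,  396,  392,  403,
        468,  624, 1393, 8316, 2036,  409,   44,    5]), array([-0.08 , -0.077, -0.074, -0.071, -0.068, -0.065, -0.062, -0.059,
       -0.056, -0.053, -0.05 , -0.047, -0.044, -0.041, -0.038, -0.035,
       -0.032, -0.029, -0.026, -0.023]))
(253, 299) [-0.00618959 -0.00205751 -0.04257757]
(253, 275) [ 0.0107564   0.00363949 -0.03587236]
(253, 260) [ 0.0173833   0.00586177 -0.03654362]
(215, 299) [-0.00531926  0.01582779 -0.03449665]
(195, 300) [-0.01102425  0.02392686 -0.03734515]
hub ellipse ((252.55227661132812, 295.7711181640625), (89.71288299560547, 107.6356201171875), 90.82797241210938)
-0.035 hub [ 0.00110935  0.00075593 -0.035     ] bore [-4.50603900e-04  2.58922396e-05 -3.50000000e-02]
-0.037 hub [-0.00038772  0.0002553  -0.037     ] bore [-0.00197729 -0.0004886  -0.037     ]
-0.04 hub [-0.00263332 -0.00049566 -0.04      ] bore [-0.00426732 -0.00126035 -0.04      ]
tip by ray [0.52752143 0.05253618 0.086     ]
```

```bash
python3 -m jog '[0.05,0.016,0,0,0,0,0.1066,0.0325,0,0,0,0,0.1066,0.0325,0,0,0,0,0.1066,0.0325,-0.04,0,0,0,0.1066,0.0325,-0.08,0,0,0,0.1066,0.0325,-0.11,0,0,0,0.1066,0.0325,-0.11,0,0,0,0.1066,0.0325,-0.11,0,0,0,0.1066,0.0325,-0.11,0,0,0]'
```

```text
clock: 6.23
eef_pos: [0.529, 0.0542, 0.1733]
tool_rot: [0.987, 0.161, 0.001, 0.0]
ft_force: [-0.2, -0.4, -2.8]
grip_width: 0.0585
grasp_force: 65.6
```

```bash
python3 -m jog '[-0.001,-0.001,-0.01,0,0,0,-0.001,-0.001,-0.02,0,0,0,-0.001,-0.001,-0.027,0,0,0,-0.001,-0.001,-0.034,0,0,0,-0.001,-0.001,-0.04,0,0,0,-0.001,-0.001,-0.045,0,0,0,-0.001,-0.001,-0.045,0,0,0]'
```

```text
clock: 6.82
eef_pos: [0.5276, 0.0536, 0.1353]
tool_rot: [0.987, 0.161, 0.0, 0.0]
ft_force: [1.9, 0.0, -4.4]
grip_width: 0.0587
grasp_force: 65.5
```

```bash
python3 -m jog '[0,0,-0.002,0,0,0,0,0,-0.004,0,0,0,0,0,-0.006,0,0,0,0,0,-0.008,0,0,0,0,0,-0.01,0,0,0,0,0,-0.01,0,0,0]'
```

```text
clock: 7.32
eef_pos: [0.5277, 0.0536, 0.129]
tool_rot: [0.987, 0.161, 0.001, 0.0]
ft_force: [-0.6, 0.2, 4.1]
grip_width: 0.0585
grasp_force: 66.2
```

```bash
python3 -m jog '[0,0,-0.002,0,0,0,0,0,-0.004,0,0,0,0,0,-0.006,0,0,0,0,0,-0.008,0,0,0,0,0,-0.008,0,0,0]'
python3 -m jog '[0,0,-0.002,0,0,0,0,0,-0.003,0,0,0,0,0,-0.003,0,0,0]'
```

```text
clock: 7.73
eef_pos: [0.5277, 0.0536, 0.123]
tool_rot: [0.987, 0.161, 0.001, 0.0]
ft_force: [0.5, 0.3, 4.9]
grip_width: 0.0583
grasp_force: 66.3
clock: 7.98
eef_pos: [0.5277, 0.0536, 0.1205]
tool_rot: [0.987, 0.161, 0.001, 0.0]
ft_force: [0.7, 0.4, 6.1]
grip_width: 0.0587
grasp_force: 66.3
```

```bash
python3 -m jog '[0,0,-0.001,0,0,0,0,0,-0.001,0,0,0]'
python3 -m jog '[0,0,-0.001,0,0,0,0,0,-0.001,0,0,0]'
python3 -m jog '[0,0,-0.001,0,0,0,0,0,-0.001,0,0,0]'
```

```text
clock: 8.15
eef_pos: [0.5275, 0.0536, 0.1191]
tool_rot: [0.987, 0.161, 0.001, 0.0]
ft_force: [1.9, 0.4, -1.4]
grip_width: 0.0585
grasp_force: 65.7
clock: 8.32
eef_pos: [0.5275, 0.0536, 0.1178]
tool_rot: [0.987, 0.161, 0.0, 0.0]
ft_force: [1.6, 0.4, 1.7]
grip_width: 0.0583
grasp_force: 66.0
clock: 8.48
eef_pos: [0.5275, 0.0536, 0.1177]
tool_rot: [0.987, 0.161, 0.001, 0.0]
ft_force: [-0.4, 0.2, 6.5]
grip_width: 0.0584
grasp_force: 66.5
```

```bash
python3 -m jog '[0,0,-0.001,0,0,0,0,0,-0.001,0,0,0]'
python3 - <<'E'
from h import *
c="wrist";o=bot.get_obs();print(o["eef_pos"],o["ft_force"])
im,d,P=cloud(c);cv2.imwrite("pics/w4.png",im[200:384,140:370,::-1].repeat(3,0).repeat(3,1))
E
```

```text
clock: 8.65
eef_pos: [0.5275, 0.0536, 0.1176]
tool_rot: [0.987, 0.161, 0.001, 0.0]
ft_force: [-2.1, 0.1, 11.7]
grip_width: 0.0585
grasp_force: 66.9
[0.52750943 0.05362472 0.11763049] [-2.05769416  0.12937306 11.67085324]
```

View pics/w4.png

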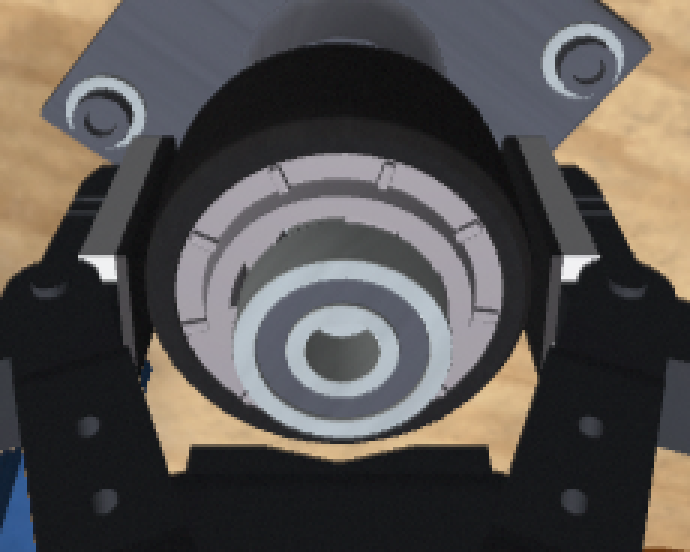

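The bearing sits proud of the wheel face (crop centre about (342,350)) and the wheel is on the collar, at 12 N. I'll release it and rise.

```bash
python3 -m jog '[0,0,0,0,0,0,0,0,0,0,0,0,0,0,0,0,0,0,0,0,0,0,0,0,0,0,0,0,0,0]' 1
python3 -m jog '[0,0,0.02,0,0,0,0,0,0.06,0,0,0,0,0,0.1,0,0,0,-0.03,-0.01,0.13,0,0,0,-0.05,-0.02,0.13,0,0,0,-0.05,-0.02,0.13,0,0,0,-0.05,-0.02,0.13,0,0,0,-0.05,-0.02,0.13,0,0,0]'
python3 - <<'E'
from h import *
c="wrist";o=bot.get_obs();T=np.array(bot.calibration(c)["pose"]);print(o["eef_pos"],o["tool_rot"],o["ft_force"])
im,d,P=cloud(c);cv2.imwrite("pics/w5.png",im[:,:,::-1]);np.save("w5.npy",P)
print("bearing",circ(P,(.5275,.0535),.025,.0885,.11),"wheel",circ(P,(.5275,.0535),.045,.055,.0875))
z=P[...,2];n=np.hypot(P[...,0]-.5275,P[...,1]-.0535)<.035
print(np.histogram(z[n],np.arange(.04,.11,.003)))
for l in("bearing_center","wheel_center"):
    print(l,[(np.round(w(c,r["at"],T),4).tolist(),round(r["confidence"],2)) for r in bot.tip_of(l,c)])
E
```

```text
clock: 9.12
eef_pos: [0.5268, 0.0535, 0.1154]
tool_rot: [0.987, 0.161, -0.001, -0.0]
ft_force: [-0.7, 0.7, -0.1]
grip_width: 0.0852
grasp_force: 0.0
clock: 9.78
eef_pos: [0.4874, 0.0377, 0.2194]
tool_rot: [0.987, 0.161, -0.0, -0.0]
ft_force: [0.2, -0.9, -0.8]
grip_width: 0.0853
grasp_force: 0.0
[0.48741079 0.03769778 0.21937362] [ 9.86928167e-01  1.61160651e-01 -1.47626957e-04 -1.25972583e-04] [ 0.18303979 -0.89791307 -0.81363215]
bearing [5.270e-01 5.310e-02 1.510e-02 9.300e-02 1.347e+03] wheel [5.259e-01 5.340e-02 2.990e-02 8.090e-02 3.727e+03]
(array([   0,    0,    0,    0,    0,    4,    4,   12,   11,   13,   21,
         47,  129, 2469,  970,   51,   48, 1168,  134,    0,    0,    0,
          0]), array([0.04 , 0.043, 0.046, 0.049, 0.052, 0.055, 0.058, 0.061, 0.064,
       0.067, 0.07 , 0.073, 0.076, 0.079, 0.082, 0.085, 0.088, 0.091,
       0.094, 0.097, 0.1  , 0.103, 0.106, 0.109]))
bearing_center [([0.5285, 0.0484, 0.0916], 0.84)]
wheel_center [([0.3456, -0.006, 0.0183], 0.94), ([0.3861, -0.0918, 0.0167], 0.78), ([0.527, 0.0576, 0.0469], 0.52)]
```

View pics/w5.png

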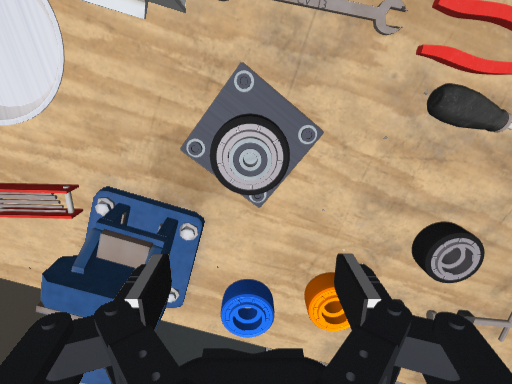

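The bearing is centred on top of the wheel at pixel (249,157) with its top at z of about 0.093; the wheel stays level on the drift. Next I grip the bearing.

```bash
python3 -m jog '[0.0495,0.019,0,0,0,0,0.0495,0.019,0,0,0,0,0.0495,0.019,-0.02,0,0,0,0.0495,0.019,-0.04,0,0,0,0.0495,0.019,-0.055,0,0,0,0.0495,0.019,-0.065,0,0,0,0.0495,0.019,-0.065,0,0,0,0.0495,0.019,-0.065,0,0,0,0.0495,0.019,-0.065,0,0,0]' 0.2
python3 - <<'E'
from h import *
c="wrist";o=bot.get_obs();t=o["eef_pos"];print(t,o["grip_width"])
im,d,P=cloud(c);cv2.imwrite("pics/w6.png",im[:,:,::-1])
cv2.imwrite("pics/w6c.png",im[200:384,140:370,::-1].repeat(3,0).repeat(3,1))
E
```

```text
clock: 10.68
eef_pos: [0.5274, 0.0529, 0.1685]
tool_rot: [0.987, 0.161, 0.001, 0.0]
ft_force: [1.2, -0.2, -0.0]
grip_width: 0.0512
grasp_force: 0.0
[0.52737022 0.0528987  0.16845758] 0.051246808334121374
```

View pics/w6c.png

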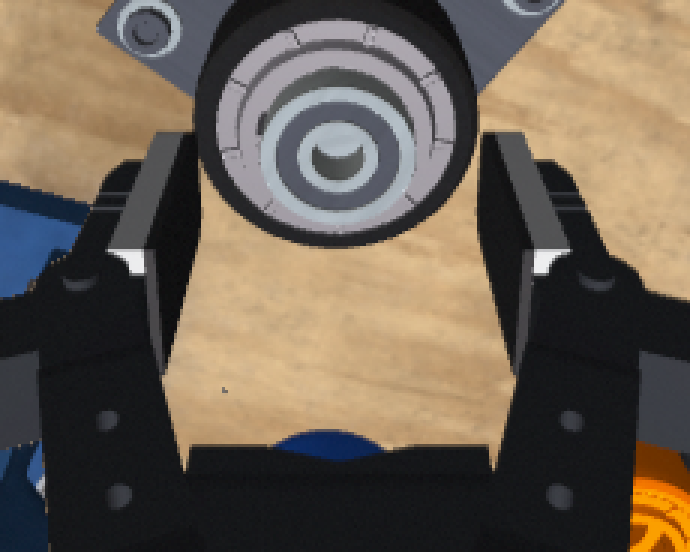

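The pads straddle the bearing (crop (337,155)) symmetrically, at about (185,190) and (500,190). I'll lower 10 mm and close.

```bash
python3 -m jog '[0,0,-0.006,0,0,0,0,0,-0.0125,0,0,0,0,0,-0.0125,0,0,0,0,0,-0.0125,0,0,0]'
python3 -m jog '[0,0,0,0,0,0,0,0,0,0,0,0,0,0,0,0,0,0,0,0,0,0,0,0,0,0,0,0,0,0,0,0,0,0,0,0,0,0,0,0,0,0]' -1
```

```text
clock: 11.07
eef_pos: [0.5264, 0.0527, 0.1576]
tool_rot: [0.987, 0.161, -0.0, -0.0]
ft_force: [-0.3, 0.7, 0.5]
grip_width: 0.0512
grasp_force: 0.0
clock: 11.65
eef_pos: [0.5271, 0.0528, 0.1584]
tool_rot: [0.987, 0.161, 0.001, 0.0]
ft_force: [0.1, 0.2, 5.9]
grip_width: 0.0263
grasp_force: 59.1
```

```bash
python3 -m jog '[0,0,0.003,0,0,0,0,0,0.008,0,0,0,0,0,0.02,0,0,0,0,0,0.04,0,0,0,0,0,0.04,0,0,0,0,0,0.04,0,0,0]'
python3 - <<'E'
from h import *
c="wrist";o=bot.get_obs();t=o["eef_pos"];print(t,o["grip_width"])
im,d,P=cloud(c)
cv2.imwrite("pics/w7c.png",im[150:384,140:370,::-1].repeat(2,0).repeat(2,1))
np.save("w7.npy",P)
n=np.hypot(P[...,0]-t[0],P[...,1]-t[1])<.02;z=P[...,2][n]-t[2];print(np.histogram(z,np.arange(-.13,-.04,.004)))
E
```

```text
clock: 12.15
eef_pos: [0.5276, 0.0529, 0.191]
tool_rot: [0.987, 0.161, 0.001, 0.0]
ft_force: [1.1, 0.3, -0.1]
grip_width: 0.0264
grasp_force: 59.1
[0.5275864  0.05289662 0.19096739] 0.02637488128593783
(array([   9,   20,  270,  126,  238,  998,   38,    0,    0,    0,    0,
          0,    0,    5,  184,  648, 1529,  107,  121,  133,  128,  156]), array([-0.13 , -0.126, -0.122, -0.118, -0.114, -0.11 , -0.106, -0.102,
       -0.098, -0.094, -0.09 , -0.086, -0.082, -0.078, -0.074, -0.07 ,
       -0.066, -0.062, -0.058, -0.054, -0.05 , -0.046, -0.042]))
```

View pics/w7c.png

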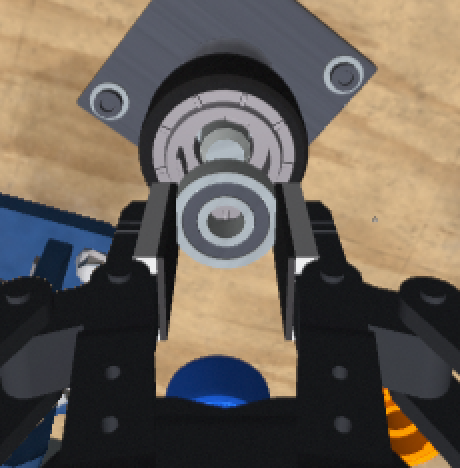

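The bearing is held level, at crop (226,217), and the wheel remains standing on the drift with the pin showing. Next is a look at the dish and the drawer clearance.

```bash
python3 -m jog '[0,0,0.05,0,0,0,-0.04,0.1,0.075,0,0,0,-0.085,0.27,0.075,0,0,0,-0.085,0.27,0.075,0,0,0,-0.085,0.27,0.075,0,0,0,-0.085,0.27,0.075,0,0,0,-0.085,0.27,0.075,0,0,0,-0.085,0.27,0.075,0,0,0,-0.085,0.27,0.075,0,0,0,-0.085,0.27,0.075,0,0,0]'
python3 - <<'E'
from h import *
c="wrist";o=bot.get_obs();T=np.array(bot.calibration(c)["pose"]);t=o["eef_pos"];print(t,o["tool_rot"],o["grip_width"])
im,d,P=cloud(c);cv2.imwrite("pics/w8.png",im[:,:,::-1]);np.save("w8.npy",P)
print("dish",[(np.round(w(c,r["at"],T),4).tolist(),round(r["confidence"],2)) for r in bot.tip_of("dish_floor",c)])
print("rim",circ(P,(.538,.288),.08,.02,.032)); q=P[np.hypot(P[...,0]-.538,P[...,1]-.288)<.03];q=q[q[:,2]<.05];print("floor",np.median(q[:,2]),len(q))
im,d,S=cloud("top")
for A in(P,S):
  A=A.reshape(-1,3)
  for y in(.2,.25,.3,.35):
    for z in(.04,.1,.15): 
        m=(abs(A[:,1]-y)<.025)&(A[:,2]>z)&(A[:,0]>.55)&(A[:,2]<.4); print(y,z,m.sum(),np.sort(A[m,0])[:3].round(3) if m.any() else "",end=";")
  print()
E
```

```text
clock: 13.03
eef_pos: [0.4857, 0.2009, 0.2494]
tool_rot: [0.982, 0.189, -0.004, -0.015]
ft_force: [-1.0, -0.3, -1.1]
grip_width: 0.0271
grasp_force: 59.3
[0.48572904 0.20091614 0.24939349] [ 0.98192783  0.18862183 -0.00372455 -0.01502236] 0.02712662651316473
dish [([0.5395, 0.2887, 0.0085], 0.76)]
rim [5.374e-01 2.906e-01 6.870e-02 2.580e-02 4.310e+03]
floor 0.009494068508080211 2831
0.2 0.04 5875 [0.586 0.586 0.586];0.2 0.1 870 [0.597 0.597 0.597];0.2 0.15 0 ;0.25 0.04 1776 [0.596 0.596 0.596];0.25 0.1 418 [0.597 0.597 0.597];0.25 0.15 0 ;0.3 0.04 0 ;0.3 0.1 0 ;0.3 0.15 0 ;0.35 0.04 0 ;0.35 0.1 0 ;0.35 0.15 0 ;
0.2 0.04 2459 [0.586 0.586 0.586];0.2 0.1 2078 [0.597 0.597 0.597];0.2 0.15 1818 [0.654 0.654 0.654];0.25 0.04 2284 [0.595 0.596 0.596];0.25 0.1 2002 [0.596 0.596 0.596];0.25 0.15 1805 [0.652 0.652 0.653];0.3 0.04 2048 [0.637 0.639 0.64 ];0.3 0.1 1973 [0.637 0.639 0.64 ];0.3 0.15 1803 [0.649 0.649 0.649];0.35 0.04 2077 [0.637 0.637 0.638];0.35 0.1 1990 [0.637 0.637 0.638];0.35 0.15 1801 [0.646 0.646 0.647];
```

View pics/w8.png

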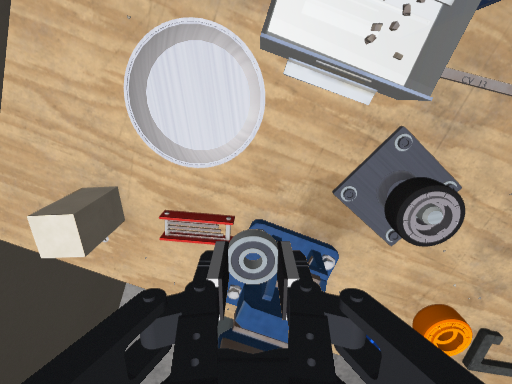

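The dish is at pixel (195,92), clear; the drawer corner at about x 0.596, y<0.275 stays clear of the tool. The bearing is still held at (253,255). I'll settle and go over the dish.

```bash
python3 -m jog '[0,0,0,0,0,0,0,0,0,0,0,0,0,0,0,0,0,0,0,0,0,0,0,0]'
python3 -c "
from h import *
o=bot.get_obs();print(o['joint_pos'].round(3),o['eef_pos'],o['tool_rot'])"
```

```text
clock: 13.52
eef_pos: [0.4854, 0.2018, 0.2498]
tool_rot: [0.982, 0.189, -0.003, -0.015]
ft_force: [-0.5, -0.3, 0.1]
grip_width: 0.0264
grasp_force: 59.3
[ 0.38   0.321 -0.03   1.221  0.031  3.141] [0.48541309 0.20178907 0.24981816] [ 0.98177139  0.18942005 -0.00336676 -0.01528544]
```

Joint 6 hit its range at 3.14, so I'll yaw the tool +0.5 rad.

```bash
python3 -m jog '[0,0,0,0,0,0.25,0,0,0,0,0,0.25,0,0,0,0,0,0.25,0,0,0,0,0,0.25,0,0,0,0,0,0.25,0,0,0,0,0,0.25,0,0,0,0,0,0.25,0,0,0,0,0,0.25]'
python3 -c "
from h import *
o=bot.get_obs();print(o['joint_pos'].round(3),o['eef_pos'],o['tool_rot'])"
```

```text
clock: 14.18
eef_pos: [0.4853, 0.2019, 0.2498]
tool_rot: [0.905, 0.426, -0.007, -0.014]
ft_force: [0.5, 0.1, -0.7]
grip_width: 0.027
grasp_force: 59.2
[ 0.382  0.33  -0.016  1.24   0.027  2.644] [0.48532887 0.201919   0.24978766] [ 0.90468769  0.42578745 -0.00707722 -0.01396914]
```

```bash
python3 -m jog '[0.046,0.109,0,-0.01,-0.0125,0,0.046,0.109,0,-0.01,-0.0125,0,0.046,0.109,0,-0.01,-0.0125,0,0.046,0.109,-0.05,-0.01,-0.0125,0,0.046,0.109,-0.1,-0.01,-0.0125,0,0.046,0.109,-0.15,-0.01,-0.0125,0,0.046,0.109,-0.15,-0.01,-0.0125,0,0.046,0.109,-0.15,-0.01,-0.0125,0,0.046,0.109,-0.15,-0.01,-0.0125,0]'
python3 - <<'E'
from h import *
c="wrist";o=bot.get_obs();t=o["eef_pos"];print(t,o["tool_rot"],o["grip_width"],o["joint_pos"][5])
im,d,P=cloud(c);cv2.imwrite("pics/w9.png",im[:,:,::-1])
q=P[np.hypot(P[...,0]-.538,P[...,1]-.289)<.045];q=q[q[:,2]<.03];print("floor",np.median(q[:,2]),len(q))
n=np.hypot(P[...,0]-t[0],P[...,1]-t[1])<.012;z=P[...,2][n]-t[2];print(np.histogram(z,np.arange(-.08,-.05,.003)))
E
```

```text
clock: 14.93
eef_pos: [0.5233, 0.2896, 0.1317]
tool_rot: [0.905, 0.426, 0.001, 0.0]
ft_force: [0.5, 0.2, 0.3]
grip_width: 0.0267
grasp_force: 59.2
[0.52325659 0.2896473  0.13173397] [9.04567247e-01 4.26329072e-01 1.22981378e-03 3.24008782e-04] 0.02668464571846653 2.7666039559418567
floor 0.009460097632135872 10057
(array([  0,   5,  48,  49, 977, 204,   0,   0,   0]), array([-0.08 , -0.077, -0.074, -0.071, -0.068, -0.065, -0.062, -0.059,
       -0.056, -0.053]))
```

View pics/w9.png

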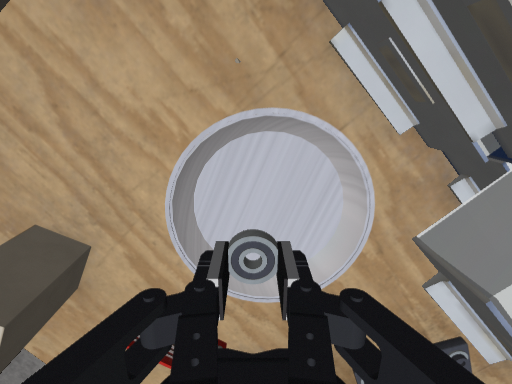

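The bearing, at (253,258), is over the dish floor (floor centre about (268,205)), level and clear of the rim. I'll lower it.

```bash
python3 -m jog '[0,0,-0.02,0,0,0,0,0,-0.035,0,0,0,0,0,-0.045,0,0,0,0,0,-0.053,0,0,0,0,0,-0.056,0,0,0,0,0,-0.056,0,0,0,0,0,-0.056,0,0,0]'
python3 -m jog '[0,0,-0.001,0,0,0,0,0,-0.002,0,0,0,0,0,-0.002,0,0,0]'
```

```text
clock: 15.57
eef_pos: [0.5227, 0.2894, 0.0858]
tool_rot: [0.904, 0.427, 0.001, 0.0]
ft_force: [0.7, -0.1, -0.8]
grip_width: 0.0263
grasp_force: 59.2
clock: 15.82
eef_pos: [0.5223, 0.2892, 0.0836]
tool_rot: [0.904, 0.427, 0.0, 0.0]
ft_force: [-0.1, -0.1, 0.2]
grip_width: 0.0269
grasp_force: 59.2
```

```bash
python3 -m jog '[0,0,-0.0005,0,0,0,0,0,-0.001,0,0,0,0,0,-0.001,0,0,0]'
```

```text
clock: 16.07
eef_pos: [0.5223, 0.2892, 0.0835]
tool_rot: [0.904, 0.427, 0.0, 0.0]
ft_force: [-1.5, -0.8, 4.4]
grip_width: 0.0265
grasp_force: 59.8
```

Contact with the floor at 4 N. I'll open to about 47 mm, then rise.

```bash
python3 -m jog '[0,0,0,0,0,0,0,0,0,0,0,0,0,0,0,0,0,0,0,0,0,0,0,0]' 0.1
python3 -m jog '[0,0,0.02,0,0,0,0,0,0.06,0,0,0,0,0,0.1,0,0,0,0,0,0.15,0,0,0,-0.06,-0.06,0.2,0,0,0,-0.06,-0.06,0.2,0,0,0,-0.06,-0.06,0.2,0,0,0,-0.06,-0.06,0.2,0,0,0,-0.06,-0.06,0.2,0,0,0]'
python3 - <<'E'
from h import *
c="wrist";o=bot.get_obs();print(o["eef_pos"],o["ft_force"])
im,d,P=cloud(c)
n=(np.hypot(P[...,0]-.5385,P[...,1]-.289)<.046);A=P[n];A=A[A[:,2]<.04]
b=A[A[:,2]>.0145];print("bearing",b.mean(0),np.percentile(b[:,2],[5,50,95]),circ(P,(.5223,.2892),.025,.0145,.04))
im2,d2,S=cloud("top")
for q in(im2,):
    cv2.imwrite("pics/f.png",np.hstack([im,im2])[:,:,::-1][:, :]) 
f=np.hstack([im,cv2.resize(im2[70:310,80:400],(512,384))]);cv2.imwrite("pics/f2.png",cv2.resize(f,(800,300))[:,:,::-1])
print("wheel on stand",circ(S,(.5275,.0535),.04,.07,.11), bot.tip_of("bare_wheel_center","top")[:1])
E
```

```text
clock: 16.4
eef_pos: [0.5221, 0.2891, 0.0824]
tool_rot: [0.904, 0.427, -0.0, 0.0]
ft_force: [0.3, 0.5, -0.4]
grip_width: 0.0469
grasp_force: 0.0
clock: 17.15
eef_pos: [0.4744, 0.2412, 0.2426]
tool_rot: [0.904, 0.426, 0.0, 0.0]
ft_force: [0.2, -0.1, 0.5]
grip_width: 0.0469
grasp_force: 0.0
[0.47442122 0.24123065 0.24258376] [ 0.15084658 -0.05782456  0.50601994]
bearing [0.52251004 0.2901159  0.01807541] [0.01671487 0.01812153 0.01938617] [5.223e-01 2.899e-01 1.500e-02 1.810e-02 6.750e+02]
wheel on stand [5.25e-01 5.53e-02 2.98e-02 7.96e-02 3.11e+02] [{'at': [0.1421, -0.0663, -1.4348], 'confidence': 0.59}]
```

View pics/f2.png

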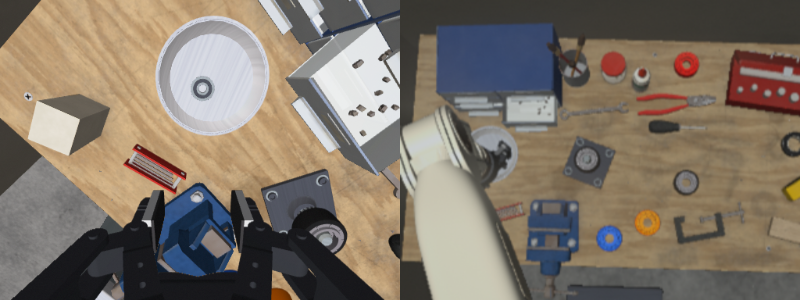

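The bearing lies flat in the dish (left view (203,88), top at z of about 0.018, which is floor plus 9 mm). The wheel stands on the drift (right view (588,160)), and the robot touches nothing.

```bash
python3 -c "
from workcell import bot
print(bot.job_done())"
```

```text
the job is handed in; nothing more can be done
None
```

The bearing is out and lying flat on the dish floor, the wheel is still standing home on the drift (pressed at about 12 N), and the job was handed in at about 17 s; the verdict was not shown.

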